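# Hang the flanged thermometer in the small ring of the lab stand

### The arm

A 7-joint arm with a two-finger parallel gripper is mounted at the origin on the work surface. World frame = base frame: x ahead of the robot, y to its left, z up, the work surface at z = 0. Lengths are in m, angles in rad, forces in N, time in s.
With the tool pointing down it reaches from about 0.4 to 0.875 m from the base axis. Payload 19.3 kg.
Tool frame: the origin (TCP) lies midway between the tips of the shut fingers; the grasp point (between the pads) lies 19 mm behind it; y points along the fingers, x is the direction in which the jaws open and shut, and the axes are right-handed (so a half turn about y gives the same grasp; the last joint's range is limited). The gripper opens to 85 mm and grips with 20 to 120 N. Pads are 22 mm wide; open, the fingers measure 114 mm over their backs; the gripper's body (76 mm by 85 mm) begins 54 mm behind the grasp point. The pads swing forward as they close: fully open they stand 13 mm farther back than shut.
Start: joints at [1.101, 0.521, -0.036, 1.599, 0.021, 1.021, -0.113], TCP at [0.243, -0.576, 0.231] pointing down, gripper open.
Joint ranges: [-2.91, 2.91], [-0.3, 2.13], [-1.5, 1.42], [0.17, 2.43], [-1.26, 4.41], [0.16, 1.93], [-2.52, 2.52]. Speed limits (rad/s): [1.89, 1.89, 2.39, 2.39, 3.01, 3.01, 3.01].

### API

Orientations are given as a unit quaternion [x, y, z, w].
In Python, from station import robot, grab_frame, calibration, regions_of, spot_point gives the robot as it stands. The module is installed in compiled form; this text tells all that it offers.
- The arm moves only by the tool play_rows, never from a script. Its argument "motion" is a list that holds one entry, the list of rows, each a list of 4 numbers: the shift along the tool's x, y, z in mm, then the turn about the tool's y in degrees. In form: [[[dx, dy, dz, turn], ...]]. A call has 1 to 5 rows; each row shifts and turns the commanded pose from where the row before left it, along the tool's axes as they then stand; what a row does not reach is not made up. A row lasts 1/10 s, in which the tool goes at most 50 mm and 8.59 degrees, less where a joint would pass 70% of its speed; a pose out of reach is approached as far as the arm can. A call is refused whole if a number of a shift passes 50 or a number of a turn 8.59, either way. A call with a gripper value outside its range is refused whole. "gripper" is the gripper command: -1 is fully open, 1 is shut, values between are in proportion, set as the call begins (left out, the last holds). The fingers move at their own pace and stop on an object; "squeeze" is the grip in N (left out, the last holds). Time passes only in rows, so rows that do not move let the fingers close. It gives the time, the measured TCP pose, the force and the opening at its end, in the units of the state.
- robot.read_state(): the state, without advancing time (a new reading comes with each control period).
- grab_frame(name): name is "scene" or "top" or "wrist"; returns the picture (400x640x3 uint8, blue, green, red); there is no depth.
- calibration(name): a dict with "K" (3x3 intrinsics, pixels), "pose" (4x4, takes a point from camera to world coordinates). Camera axes: x right, y up, looking along -z (the intrinsics and any distortion apply to the point x, -y, -z); pixel columns grow to the right and rows downward; lengths in m; the calibration is good to about 2 mm. The wrist camera is an equidistant fisheye: a pixel r from the principal point sees the ray r / f radians off the axis. A picture is of the moment at which its call begins: read the wrist's pose just before it. calibration takes no time and is no camera call; for the wrist camera it gives the pose at the moment of the call.
- robot.close_job(): hands the job in, once; it reports no verdict.
Trained networks look in the newest picture that a camera, given by its name, has taken for a name from the list of things; names that differ only in an ending like _2 or _b are one class to them, and where a whole thing is asked for, a point or a joint stands for the part that bears it (a point fixed in the world has none). Each returns a list of dicts, best first, with "p" (0 to 1); they miss things now and then, are a little off and sometimes report something else, mostly with a low value. They report only what shows in the picture. A call takes as long as a camera call. They do not tell look-alikes from the thing itself.
- regions_of(camera, thing): "pixels" (400x640 bool, what is visible of it) and "location" ([column, row] in pixels, amid what is visible of it).
- spot_point(camera, thing): "location" ([column, row] in pixels: a listed point, or the origin of a listed thing).
The state is a dict: "clock": time; "q": joint angles; "joint_vel": joint speeds; "tau": joint torques, N m; "position": TCP position; "orientation": TCP orientation; "contact_force": force on the tool from outside, world axes, zero at the start; "moment": the same for the moment, N m; "opening": finger opening in m.
Only numpy, scipy, OpenCV 4.12 (cv2) and the standard library are available. Lean on these libraries where they do the work, as an engineer would, in place of code of your own. Each camera call takes 0.05 s, during which the arm holds its last target.

### The job

Take the thermometer (the rod with the wide flange under its grip) out of the wooden rack and lower it through the small ring of the lab stand, so that it hangs upright by its flange on the ring with its stem in the beaker below. Lower it all the way before letting go, do not let it drop, and leave the other rod in the rack and the jar where they are.

Things in the scene. Friction and masses are not known exactly. Their poses are not given: they have to be found in the camera images.
- thermometer: In a wooden rack. White grip 24 mm across, 40 tall; below it a white flange 52 mm across, 6 thick; steel stem 10 mm across reaching 90 mm below the flange, round end. 55 to 90 g. Origin: centre of the flange's underside, z up (grip from z = 6 to 46 mm). The flange rests on the rack; lift it up. At the start its y axis runs along the row of holes: fingers closing along x clear the other rod.
- stirrer: The other rod in the rack, not wanted: white grip 26 mm across, 30 tall, no flange; steel stem 10 mm across, 75 long. Origin: centre of the grip's underside, z up. The rack is a fixed wooden board with its top 110 mm above the table, 70 mm wide, 170 long, with two 18 mm holes 80 mm apart; either rod may be in either hole.
- small_ring (a point): Centre of the top face of the lab stand's small level ring, 130 mm above the table: hole 30 mm, outside 64, 8 thick, fixed. Below, fixed on the same centre, a glass beaker 76 mm wide, rim at 82, floor at 14. The stand's post (12 mm thick, 158 tall) is 100 mm off on the -y side; 100 mm beyond it a lower ring (top at 104, hole 64 mm) which is too wide for the flange.
- jar: Low amber glass jar with a metal lid, 56 mm wide and 75 mm tall, standing loose on the table beyond the rack and the stand. Origin at the centre of its underside. Leave it alone.
Things that resemble listed ones, but are neither listed nor needed, are in the scene too. What is shaped like the thermometer but black or blue is not meant.

How it is judged:
By the outcome, as a careful person would: the job done as asked, in the order asked, and still so for the second after the job is handed in, with the robot touching nothing.
It also fails if it takes over 42 s, if anything falls off the work surface, if the arm or the gripper's body presses on something with over 40 N, if the wrist force passes 120 N, or if a joint passes its speed limit or range.

## Working session

There is one attempt and no reset: what is moved stays moved. The work goes in short steps, Python scripts to look and compute and a tool call to move; the robot and the scene stay as the last step left them, time stands still between calls to the robot, and variables do not carry over. Pictures are saved under pics/ and viewed, and the job is handed in when it is done.

Besides the shell and the picture viewer there is one more tool, called after "Emit:" in YAML: its name, and indented under it one key for each argument. play_rows: Moves the arm, as the interface text tells. Its arguments: {"type":"object","properties":{"motion":{"type":"array"},"gripper":{"type":"number"},"squeeze":{"type":"number"}},"required":["motion"]}

```bash
mkdir -p pics; python3 - <<'E'
from station import robot, grab_frame, calibration, regions_of, spot_point
import cv2
s=robot.read_state(); print(s['clock'],s['position'],s['orientation'],s['contact_force'],s['opening'])
for n in ['scene','top']:
    im=grab_frame(n); cv2.imwrite(f'pics/{n}0.png',im)
    c=calibration(n); print(n,c)
    for t in ['thermometer','stirrer','small_ring','jar']:
        print(n,t,[(d['location'],round(d['p'],2)) for d in spot_point(n,t)][:5])
print(robot.read_state()['clock'])
E
```

```text
0.0 [ 0.24310226 -0.57541301  0.23072937] [-0.58912805  0.39111288 -0.3904126   0.58952257] [ 0.27082525 -0.83286014  0.09671514] 0.0855066506269057
scene {'K': array([[373.47723687,   0.        , 319.83663325],
       [  0.        , 373.47723687, 201.52649994],
       [  0.        ,   0.        ,   1.        ]]), 'pose': array([[ 0.42359499, -0.69985863,  0.57512189,  1.12026886],
       [ 0.90580268,  0.3206467 , -0.27696064, -0.23944266],
       [ 0.00942236,  0.63826609,  0.76975816,  0.77754719],
       [ 0.        ,  0.        ,  0.        ,  1.        ]])}
scene thermometer [([237.3, 270.5], 0.95), ([144.0, 271.2], 0.9), ([194.0, 229.6], 0.55)]
scene stirrer [([223.4, 206.7], 0.6)]
scene small_ring [([415.3, 151.8], 0.78), ([198.0, 225.9], 0.15)]
scene jar [([364.4, 268.9], 0.69)]
top {'K': array([[459.12401458,   0.        , 328.28041724],
       [  0.        , 459.12401458, 197.22120515],
       [  0.        ,   0.        ,   1.        ]]), 'pose': array([[ 0.00317596,  0.99817661, -0.06027741,  0.5523227 ],
       [-0.99998111,  0.0028529 , -0.00544494, -0.03718339],
       [-0.00526305,  0.06029356,  0.99816681,  1.33378913],
       [ 0.        ,  0.        ,  0.        ,  1.        ]])}
top thermometer [([463.6, 197.6], 0.69), ([400.0, 170.5], 0.53), ([423.1, 218.9], 0.5)]
top stirrer [([390.8, 223.9], 0.41)]
top small_ring [([205.0, 212.3], 0.73)]
top jar [([304.8, 150.7], 0.67)]
0.5
```

View pics/scene0.png

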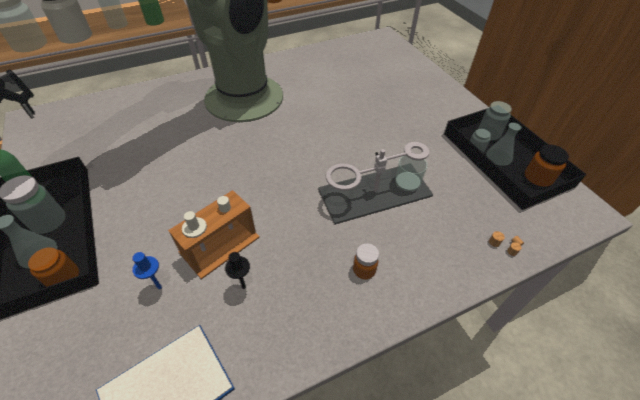

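View pics/top0.png

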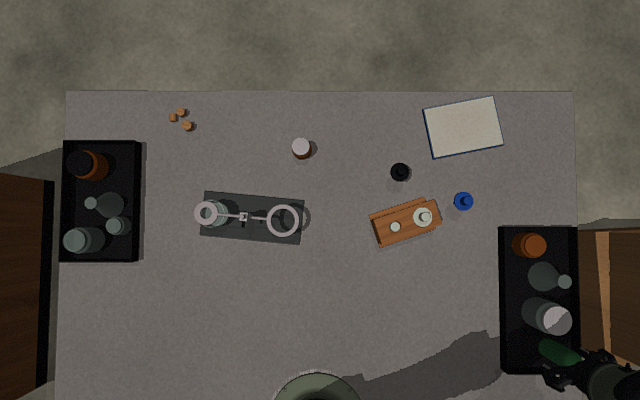

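Scene picture: candidates are the white flanged rod in the rack (scene 194,226; top 423,216), the blue one (scene 145,268; top 463,201), the black one (237,268; top 400,172), and the flangeless stirrer (223,205; top 395,226). I choose the white flanged one. The small ring is at scene (416,151), top (207,213), and the wide ring at (343,176) is not wanted.

```bash
cat > h.py <<'E'
import numpy as np
from station import robot, grab_frame, calibration, regions_of, spot_point
def ray(n,uv):
    c=calibration(n);K=c['K'];T=c['pose']
    d=np.array([(uv[0]-K[0,2])/K[0,0],-(uv[1]-K[1,2])/K[1,1],-1.])
    return T[:3,3],T[:3,:3]@d
def onz(n,uv,z):
    o,d=ray(n,uv); return o+d*(z-o[2])/d[2]
def proj(n,p):
    c=calibration(n);K=c['K'];T=c['pose']
    q=T[:3,:3].T@(np.asarray(p)-T[:3,3]); return K[0,0]*q[0]/-q[2]+K[0,2], K[1,1]*-q[1]/-q[2]+K[1,2]
E
python3 - <<'E'
from h import *
import cv2
a=cv2.imread('pics/scene0.png');b=cv2.imread('pics/top0.png')
f=lambda im,x,y,w,h:cv2.resize(im[y:y+h,x:x+w],(390,390*h//w),interpolation=cv2.INTER_CUBIC)
r1=np.hstack([f(a,160,180,100,75),f(b,370,180,100,75)])
r2=np.hstack([f(a,370,130,80,60),f(b,170,180,80,60)])
cv2.imwrite('pics/crop0.png',np.vstack([r1,r2]))
for n,th,st,ri,ja in [('scene',(194,229.6),(223.4,206.7),(415.3,151.8),(364.4,268.9)),('top',(423.1,218.9),(390.8,223.9),(205,212.3),(304.8,150.7))]:
    print(n,onz(n,th,.11),onz(n,st,.11),onz(n,ri,.13),onz(n,ja,0))
for n in ['scene','top']:
    for t in ['thermometer','stirrer']:
        print(n,t,[(d['location'],round(d['p'],2),int(d['pixels'].sum())) for d in regions_of(n,t)][:5])
E
```

```text
scene [ 0.579311  -0.2820013  0.11     ] [ 0.54351421 -0.20642648  0.11      ] [0.58881636 0.28361331 0.13      ] [0.76981921 0.04842722 0.        ]
top [ 0.56917764 -0.28290419  0.11      ] [ 0.55562859 -0.19698334  0.11      ] [0.58443468 0.29290235 0.13      ] [0.76918532 0.03930373 0.        ]
scene thermometer [([195.0, 228.1], 0.81, 502), ([239.7, 268.8], 0.71, 525), ([144.8, 267.3], 0.64, 612)]
scene stirrer [([221.4, 203.2], 0.44, 138)]
top thermometer [([401.4, 170.1], 0.83, 282), ([424.4, 218.5], 0.71, 309)]
top stirrer []
```

View pics/crop0.png

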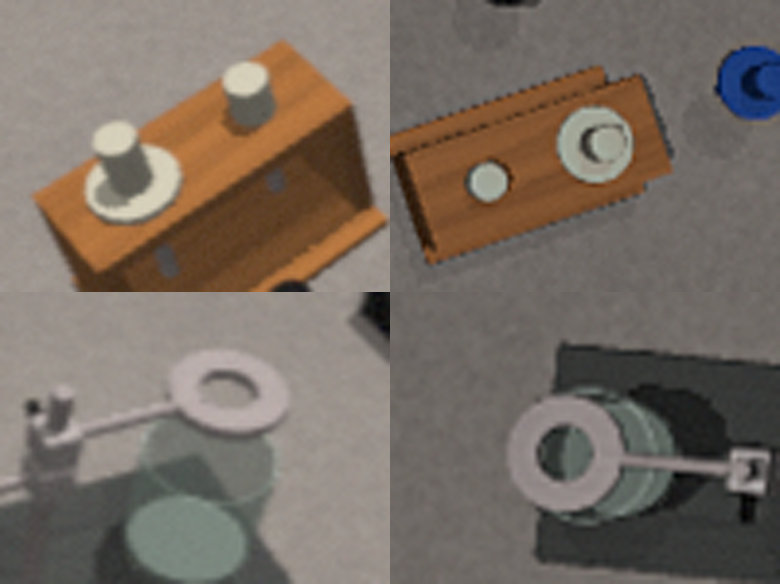

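The crop confirms it: a white grip with a wide white flange at the -y end of the rack, and the flangeless stirrer in the other hole. Refining the positions from the ellipses.

```bash
python3 - <<'E'
from h import *
import cv2
print('flange',onz('top',(422.8,217.2),.116),onz('scene',(194.1,226.9),.116))
print('ring',onz('top',(206.,213.),.13),onz('scene',(417.2,150.1),.13))
P=lambda x,y:onz('top',(370+(x-390)/3.9,180+y/3.9),.11)
c=[P(405,155),P(640,75),P(672,168),P(430,262)]
print('corners',c,np.mean(c,0))
print(np.linalg.norm(c[1]-c[0]),np.linalg.norm(c[2]-c[3]))
print('stirtop',onz('top',(370+98/3.9,180+182/3.9),.14))
for n in ['scene','top']:
    r=sorted(regions_of(n,'small_ring') ,key=lambda d:-d['p']) if 0 else []
# segmentation of white flange pixels in both
for n,box in [('scene',(170,240,200,250)),('top',(405,445,200,235))]:
    im=cv2.imread(f'pics/{n}0.png'); hsv=cv2.cvtColor(im,cv2.COLOR_BGR2HSV)
    m=np.zeros(im.shape[:2],np.uint8); x0,x1,y0,y1=box
    m[y0:y1,x0:x1]=((hsv[...,1]<90)&(hsv[...,2]>110))[y0:y1,x0:x1]*255
    k,l,s,ce=cv2.connectedComponentsWithStats(m); print(n,[(s[i].tolist(),ce[i]) for i in range(1,k) if s[i][4]>20])
E
```

```text
flange [ 0.57358875 -0.28094773  0.116     ] [ 0.57713269 -0.27978213  0.116     ]
ring [0.58260556 0.29023801 0.13      ] [0.58552398 0.29166991 0.13      ]
corners [array([ 0.56652822, -0.15195477,  0.11      ]), array([ 0.62166338, -0.31269558,  0.11      ]), array([ 0.55824542, -0.33379792,  0.11      ]), array([ 0.49392009, -0.16873824,  0.11      ])] [ 0.56008928 -0.24179663  0.11      ]
0.1699337965273464 0.17715091913605102
stirtop [ 0.54842129 -0.2042446   0.14      ]
scene [([170, 200, 46, 38, 1004], array([187.94023904, 214.95219124])), ([217, 200, 12, 5, 53], array([222.26415094, 201.79245283])), ([170, 234, 8, 16, 72], array([172.33333333, 243.83333333]))]
top [([433, 200, 12, 35, 176], array([440.28977273, 219.51704545])), ([413, 207, 19, 20, 282], array([422.26950355, 216.5141844 ]))]
```

```bash
cat >> h.py <<'E'
from scipy.spatial.transform import Rotation as R
def psi(s): x=R.from_quat(s['orientation']).as_matrix()[:,0]; return np.degrees(np.arctan2(x[1],x[0]))
def plan(tgt,yaw,n):
    s=robot.read_state(); p=np.array(s['position']); y=psi(s)
    print('t',s['clock'],'pos',p.round(4),'psi',round(y,2),'F',np.round(s['contact_force'],1),'open',round(s['opening'],4),'tilt',R.from_quat(s['orientation']).as_matrix()[2].round(4))
    d=(np.array(tgt)-p)*1000/n; t=-(yaw-y)/n
    for i in range(n):
        a=np.radians(y-i*t)
        print([round(d[0]*np.cos(a)+d[1]*np.sin(a),1),round(-d[2],1),round(-d[0]*np.sin(a)+d[1]*np.cos(a),1),round(t,2)])
E
python3 -c "
from h import *
plan([.575,-.28,.27],19.5,15)"
```

```text
t 0.7 pos [ 0.2432 -0.5757  0.2313] psi -67.1 F [ 0.6  0.1 -0.1] open 0.0854 tilt [-0. -1. -0.]
[np.float64(-9.6), np.float64(-2.6), np.float64(28.0), np.float64(-5.77)]
[np.float64(-6.7), np.float64(-2.6), np.float64(28.9), np.float64(-5.77)]
[np.float64(-3.7), np.float64(-2.6), np.float64(29.4), np.float64(-5.77)]
[np.float64(-0.8), np.float64(-2.6), np.float64(29.6), np.float64(-5.77)]
[np.float64(2.2), np.float64(-2.6), np.float64(29.5), np.float64(-5.77)]
[np.float64(5.2), np.float64(-2.6), np.float64(29.2), np.float64(-5.77)]
[np.float64(8.1), np.float64(-2.6), np.float64(28.5), np.float64(-5.77)]
[np.float64(10.9), np.float64(-2.6), np.float64(27.5), np.float64(-5.77)]
[np.float64(13.6), np.float64(-2.6), np.float64(26.3), np.float64(-5.77)]
[np.float64(16.2), np.float64(-2.6), np.float64(24.8), np.float64(-5.77)]
[np.float64(18.6), np.float64(-2.6), np.float64(23.1), np.float64(-5.77)]
[np.float64(20.8), np.float64(-2.6), np.float64(21.1), np.float64(-5.77)]
[np.float64(22.9), np.float64(-2.6), np.float64(18.9), np.float64(-5.77)]
[np.float64(24.6), np.float64(-2.6), np.float64(16.5), np.float64(-5.77)]
[np.float64(26.2), np.float64(-2.6), np.float64(13.9), np.float64(-5.77)]
```

Emit:
play_rows:
  motion:
    - [[-9.6,-8,28,-5.8],[-6.7,-8,29,-5.8],[-3.7,-8,29.4,-5.8],[-0.8,-8,29.6,-5.8],[2.2,-7,29.5,-5.8]]
  gripper: -1

```text
clock: 1.2
position: [0.3546, -0.4762, 0.2708]
orientation: [0.669, -0.229, 0.229, -0.669]
contact_force: [0.0, -1.0, -0.1]
opening: 0.0855
```

Emit:
play_rows:
  motion:
    - [[5.2,0,29,-5.8],[8,0,28.5,-5.8],[11,0,27.5,-5.8],[13.6,0,26.3,-5.8],[16.2,0,24.8,-5.8]]

```text
clock: 1.7
position: [0.4647, -0.3774, 0.2704]
orientation: [0.705, -0.055, 0.055, -0.705]
contact_force: [0.9, -0.6, -0.2]
opening: 0.0852
```

Emit:
play_rows:
  motion:
    - [[18.6,0,23,-5.8],[20.8,0,21,-5.8],[22.9,0,18.9,-5.8],[24.6,0,16.5,-5.8],[26,0,13.9,-5.8]]

```text
clock: 2.2
position: [0.5745, -0.2784, 0.2704]
orientation: [0.696, 0.124, -0.124, -0.696]
contact_force: [-0.3, -0.4, 0.2]
opening: 0.0852
```

```bash
python3 - <<'E'
from h import *
import cv2
c=calibration('wrist'); im=grab_frame('wrist'); cv2.imwrite('pics/w1.png',im); print(c)
print([(d['location'],round(d['p'],2)) for d in spot_point('wrist','thermometer')],[(d['location'],round(d['p'],2)) for d in spot_point('wrist','stirrer')])
plan([.575,-.28,.20],19.5,5)
E
```

```text
{'K': array([[309.70691629,   0.        , 317.44725124],
       [  0.        , 309.70691629, 193.81160188],
       [  0.        ,   0.        ,   1.        ]]), 'pose': array([[ 9.39146981e-01, -3.28303241e-01, -1.01093665e-01,
         5.48735522e-01],
       [ 3.43515381e-01,  8.97866696e-01,  2.75377160e-01,
        -2.08446022e-01],
       [ 3.61421076e-04, -2.93346857e-01,  9.56006010e-01,
         4.12461597e-01],
       [ 0.00000000e+00,  0.00000000e+00,  0.00000000e+00,
         1.00000000e+00]])}
[([437.3, 164.3], 0.92), ([318.1, 269.5], 0.62), ([320.0, 179.9], 0.6)] [([318.3, 96.1], 0.93)]
t 2.35 pos [ 0.5747 -0.2774  0.27  ] psi 20.07 F [ 0.4 -0.5  0.3] open 0.0855 tilt [ 5.e-04 -1.e+00  9.e-04]
[np.float64(-0.1), np.float64(14.0), np.float64(-0.5), np.float64(0.11)]
[np.float64(-0.1), np.float64(14.0), np.float64(-0.5), np.float64(0.11)]
[np.float64(-0.1), np.float64(14.0), np.float64(-0.5), np.float64(0.11)]
[np.float64(-0.1), np.float64(14.0), np.float64(-0.5), np.float64(0.11)]
[np.float64(-0.1), np.float64(14.0), np.float64(-0.5), np.float64(0.11)]
```

View pics/w1.png

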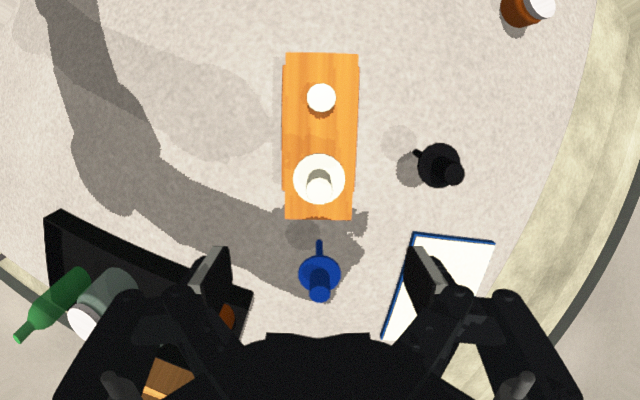

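The wrist view shows the thermometer's flange at (319,179), the stirrer at (320,97), the blue rod at (319,275) and the black one at (438,165). The rack runs almost vertically in the image.

```bash
cat >> h.py <<'E'
def wz(c,uv,z):
    K=c['K'];T=c['pose']; a=np.array([uv[0]-K[0,2],uv[1]-K[1,2]]); r=np.linalg.norm(a); th=r/K[0,0]
    a=a/max(r,1e-9); d=np.array([a[0]*np.sin(th),-a[1]*np.sin(th),-np.cos(th)]); d=T[:3,:3]@d
    return T[:3,3]+d*(z-T[2,3])/d[2]
E
python3 - <<'E'
from h import *
import cv2
c=calibration('wrist'); im=grab_frame('wrist')
cv2.imwrite('pics/w1c.png',cv2.resize(im[40:240,240:400],None,fx=3,fy=3,interpolation=cv2.INTER_CUBIC))
hsv=cv2.cvtColor(im,cv2.COLOR_BGR2HSV)
m=np.zeros(im.shape[:2],np.uint8); m[140:217,288:352]=((hsv[...,1]<60)&(hsv[...,2]>150))[140:217,288:352]*255
k,l,s,ce=cv2.connectedComponentsWithStats(m); i=1+np.argmax(s[1:,4]); print(s[i],ce[i])
x,y,w,h=s[i][:4]
print('flange box centre',wz(c,(x+w/2-.5,y+h/2-.5),.116), 'edges',wz(c,(x,y+h/2),.116),wz(c,(x+w,y+h/2),.116))
st=wz(c,(320.7,97.5),.14); print('stir',st, 'net',wz(c,(320,179.9),.11))
e1=[wz(c,p,.11) for p in [(287,53),(358,54),(353,219),(285,218)]]; 
for a,b in [(0,3),(1,2)]:
    v=e1[b]-e1[a]; print(np.degrees(np.arctan2(v[0],-v[1])),np.linalg.norm(v))
E
```

```text
[ 292  155   53   50 1971] [317.92897007 179.58802638]
flange box centre [ 0.57576049 -0.27859901  0.116     ] edges [ 0.551756   -0.28785664  0.116     ] [ 0.60103651 -0.26988955  0.116     ]
stir [ 0.55057211 -0.20297424  0.14      ] net [ 0.57833689 -0.27973653  0.11      ]
18.339243207065483 0.16761839406359094
19.53941245832227 0.1680720219146869
```

View pics/w1c.png

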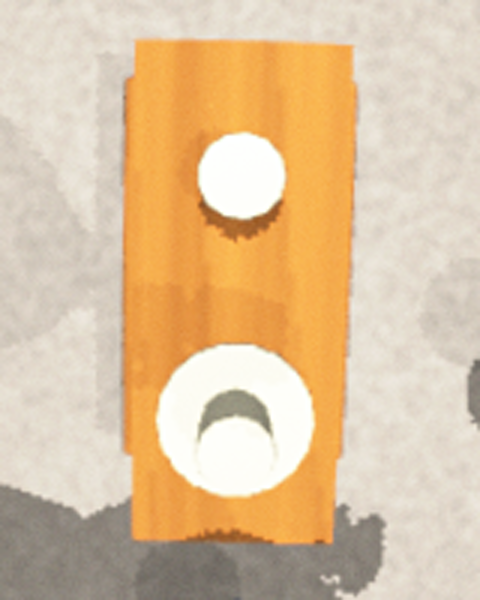

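Emit:
play_rows:
  motion:
    - [[0.4,25,-1,0.6],[0.3,25,-0.9,0.5],[0,25,0,0],[0,20,0,0],[0,15,0,0]]

```text
clock: 2.9
position: [0.5739, -0.2817, 0.159]
orientation: [-0.698, -0.114, 0.115, 0.698]
contact_force: [0.4, 0.4, 1.4]
opening: 0.0852
```

```bash
python3 - <<'E'
from h import *
import cv2
im=grab_frame('wrist'); cv2.imwrite('pics/w2.png',im)
plan([.576,-.279,.120],18.9,4)
E
```

```text
t 2.95 pos [ 0.5733 -0.2813  0.1571] psi 18.7 F [-1.1 -0.6 -3.4] open 0.0855 tilt [-0.0027 -1.      0.0018]
[np.float64(0.8), np.float64(9.3), np.float64(0.3), np.float64(-0.05)]
[np.float64(0.8), np.float64(9.3), np.float64(0.3), np.float64(-0.05)]
[np.float64(0.8), np.float64(9.3), np.float64(0.3), np.float64(-0.05)]
[np.float64(0.8), np.float64(9.3), np.float64(0.3), np.float64(-0.05)]
```

View pics/w2.png

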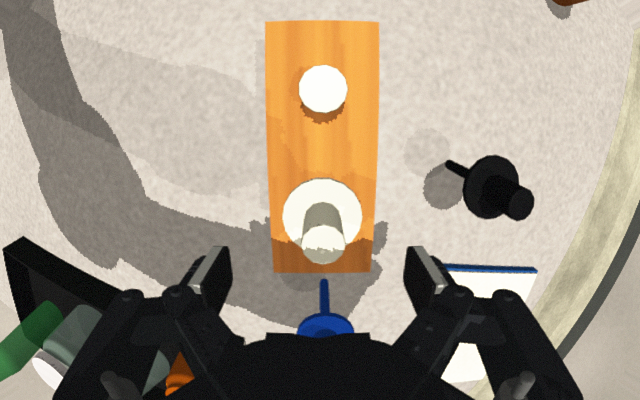

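Wrist view: the grip at (323,240) is between the open fingers (231 and 405), about 3 mm right of the middle. I'll correct that and descend.

Emit:
play_rows:
  motion:
    - [[0.8,10,0.3,0],[0.8,10,0.3,0],[0.8,9,0.3,0],[0.6,8,0.3,0],[0,0,0,0]]

```text
clock: 3.45
position: [0.5771, -0.2782, 0.1222]
orientation: [-0.697, -0.115, 0.116, 0.698]
contact_force: [-0.0, -0.7, -1.1]
opening: 0.0857
```

```bash
python3 - <<'E'
from h import *
import cv2
im=grab_frame('wrist'); cv2.imwrite('pics/w3.png',im)
im=grab_frame('scene'); cv2.imwrite('pics/s3.png',cv2.resize(im[150:270,140:300],None,fx=4,fy=4,interpolation=cv2.INTER_CUBIC))
plan([.576,-.279,.120],18.9,1)
E
```

```text
t 3.55 pos [ 0.5776 -0.2785  0.1234] psi 18.81 F [0.8 0.1 0.2] open 0.0856 tilt [ 0. -1.  0.]
[np.float64(-1.6), np.float64(3.4), np.float64(0.1), np.float64(-0.09)]
```

View pics/w3.png

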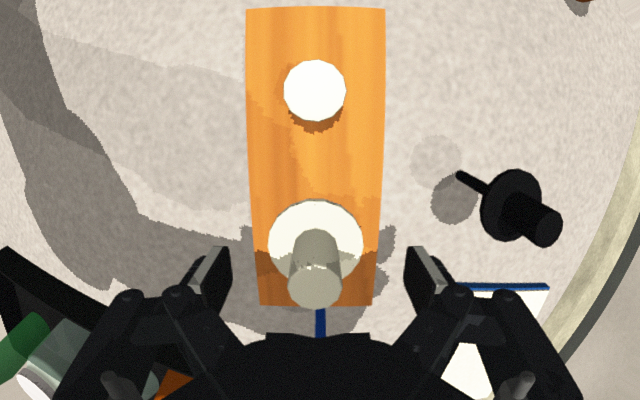

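View pics/s3.png

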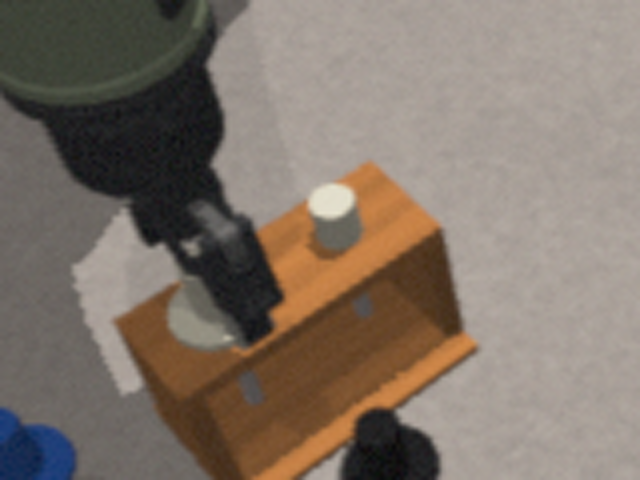

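Emit:
play_rows:
  motion:
    - [[-1.2,3,0,0],[0,0,0,0],[0,0,0,0],[0,0,0,0],[0,0,0,0]]
  gripper: 1
  squeeze: 40

```text
clock: 4.05
position: [0.5763, -0.279, 0.1205]
orientation: [0.698, 0.116, -0.115, -0.698]
contact_force: [-1.0, 0.8, 3.5]
opening: 0.0231
```

Emit:
play_rows:
  motion:
    - [[0,0,0,0],[0,0,0,0],[0,0,0,0]]

```text
clock: 4.35
position: [0.5764, -0.279, 0.1205]
orientation: [0.698, 0.116, -0.115, -0.698]
contact_force: [-1.2, 1.2, 5.6]
opening: 0.0227
```

```bash
python3 - <<'E'
from h import *
import cv2
im=grab_frame('wrist'); cv2.imwrite('pics/w4.png',im)
plan([.576,-.279,.120],18.9,1)
E
```

```text
t 4.4 pos [ 0.5764 -0.279   0.1205] psi 18.8 F [-2.1  0.2  5.4] open 0.0233 tilt [ 2.e-04 -1.e+00 -2.e-04]
[np.float64(-0.4), np.float64(0.5), np.float64(0.1), np.float64(-0.1)]
```

View pics/w4.png

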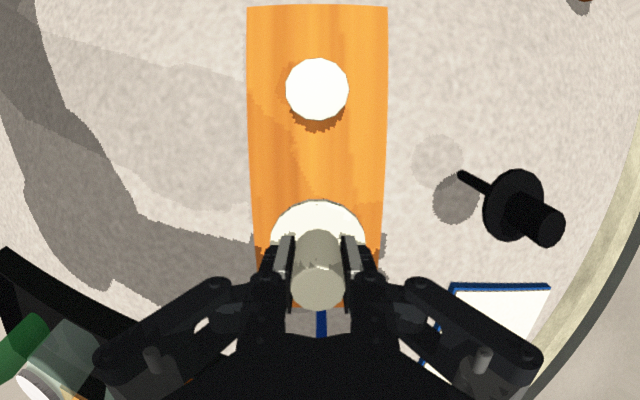

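Emit:
play_rows:
  motion:
    - [[0,-5,0,0],[0,-15,0,0],[0,-25,0,0],[0,-30,0,0],[0,-30,0,0]]

```text
clock: 4.9
position: [0.5763, -0.2788, 0.2275]
orientation: [-0.698, -0.116, 0.115, 0.698]
contact_force: [-0.9, -0.5, -0.9]
opening: 0.0227
```

Emit:
play_rows:
  motion:
    - [[0,-30,0,0],[0,-25,0,0],[0,-15,0,0],[0,-5,0,0],[0,0,0,0]]

```text
clock: 5.4
position: [0.5764, -0.279, 0.3011]
orientation: [0.698, 0.116, -0.115, -0.697]
contact_force: [0.8, 0.3, -1.7]
opening: 0.0229
```

```bash
python3 - <<'E'
from h import *
import cv2
im=grab_frame('wrist'); cv2.imwrite('pics/w5.png',im)
im=grab_frame('scene'); cv2.imwrite('pics/s5.png',cv2.resize(im[80:280,100:340],None,fx=3,fy=3,interpolation=cv2.INTER_CUBIC))
plan([.584,.291,.300],18.9,16)
E
```

```text
t 5.5 pos [ 0.5759 -0.2789  0.2996] psi 18.81 F [-1.1 -0.5 -0.9] open 0.0225 tilt [-8.e-04 -1.e+00  7.e-04]
[np.float64(12.0), np.float64(-0.0), np.float64(33.6), np.float64(-0.01)]
[np.float64(12.0), np.float64(-0.0), np.float64(33.6), np.float64(-0.01)]
[np.float64(12.0), np.float64(-0.0), np.float64(33.6), np.float64(-0.01)]
[np.float64(12.0), np.float64(-0.0), np.float64(33.5), np.float64(-0.01)]
[np.float64(12.0), np.float64(-0.0), np.float64(33.5), np.float64(-0.01)]
[np.float64(12.0), np.float64(-0.0), np.float64(33.5), np.float64(-0.01)]
[np.float64(12.0), np.float64(-0.0), np.float64(33.5), np.float64(-0.01)]
[np.float64(12.0), np.float64(-0.0), np.float64(33.5), np.float64(-0.01)]
[np.float64(12.0), np.float64(-0.0), np.float64(33.5), np.float64(-0.01)]
[np.float64(12.0), np.float64(-0.0), np.float64(33.5), np.float64(-0.01)]
[np.float64(12.0), np.float64(-0.0), np.float64(33.5), np.float64(-0.01)]
[np.float64(12.0), np.float64(-0.0), np.float64(33.5), np.float64(-0.01)]
[np.float64(12.0), np.float64(-0.0), np.float64(33.5), np.float64(-0.01)]
[np.float64(12.0), np.float64(-0.0), np.float64(33.5), np.float64(-0.01)]
[np.float64(12.0), np.float64(-0.0), np.float64(33.5), np.float64(-0.01)]
[np.float64(12.0), np.float64(-0.0), np.float64(33.5), np.float64(-0.01)]
```

View pics/w5.png

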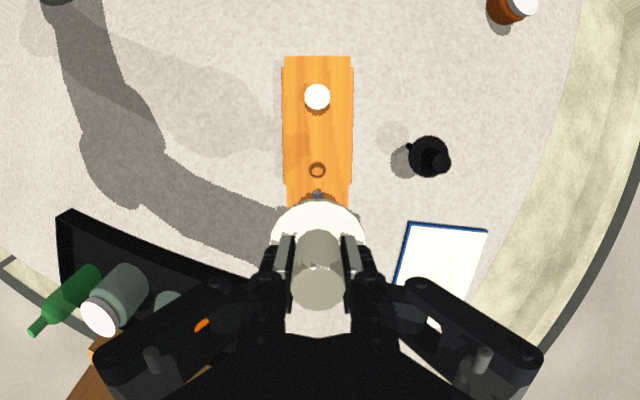

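View pics/s5.png

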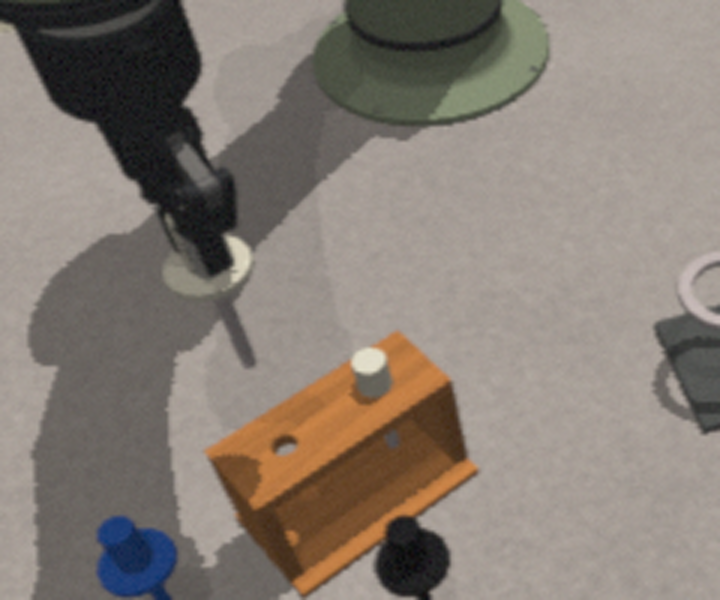

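Wrist and scene views: the thermometer hangs upright in the fingers with its stem clear, the empty hole shows, and the stirrer is still in its hole. Moving toward the ring, stopping short to look.

Emit:
play_rows:
  motion:
    - [[4,0,11,0],[8,0,22,0],[12,0,33.5,0],[14,0,40,0],[14,0,40,0]]

```text
clock: 6.0
position: [0.5777, -0.1212, 0.2997]
orientation: [-0.697, -0.115, 0.116, 0.698]
contact_force: [2.3, -0.2, -0.5]
opening: 0.023
```

Emit:
play_rows:
  motion:
    - [[14,0,40,0],[14,0,40,0],[14,0,40,0],[14,0,40,0],[14,0,40,0]]

```text
clock: 6.5
position: [0.5792, 0.0908, 0.2998]
orientation: [-0.698, -0.115, 0.116, 0.698]
contact_force: [-0.0, 0.7, -1.0]
opening: 0.0232
```

Emit:
play_rows:
  motion:
    - [[14,0,40,0],[12,0,33.5,0],[8,0,22,0],[4,0,11,0],[0,0,0,0]]

```text
clock: 7.0
position: [0.581, 0.203, 0.2998]
orientation: [-0.697, -0.116, 0.117, 0.698]
contact_force: [0.4, -0.9, -0.8]
opening: 0.0226
```

```bash
python3 - <<'E'
from h import *
import cv2
c=calibration('wrist')
im=grab_frame('wrist'); cv2.imwrite('pics/w6.png',im); np.save('c6.npy',c,allow_pickle=True)
print([(d['location'],round(d['p'],2),wz(c,d['location'],.13)) for d in spot_point('wrist','small_ring')])
plan([.584,.291,.300],18.9,3)
E
```

```text
[([350.5, 92.7], 0.91, array([0.58468782, 0.29297838, 0.13      ]))]
t 7.1 pos [0.5817 0.2003 0.3   ] psi 18.76 F [-0.3 -1.6 -0.2] open 0.023 tilt [-6.e-04 -1.e+00 -6.e-04]
[np.float64(10.4), np.float64(-0.0), np.float64(28.4), np.float64(-0.05)]
[np.float64(10.5), np.float64(-0.0), np.float64(28.4), np.float64(-0.05)]
[np.float64(10.5), np.float64(-0.0), np.float64(28.4), np.float64(-0.05)]
```

View pics/w6.png

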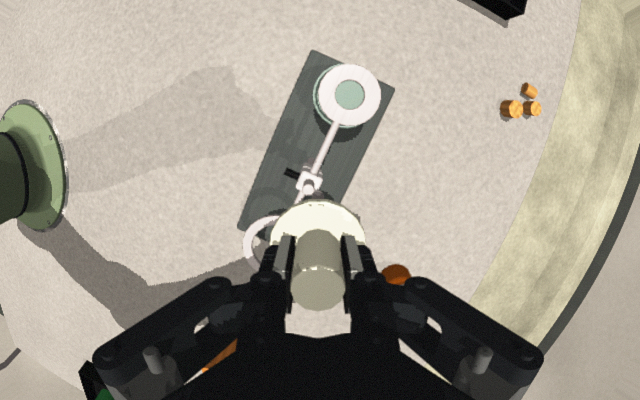

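The wrist view shows the small ring with its hole at (349,94), the post at (309,182), and the large ring partly behind the flange. Measuring both the ring and the held flange in the same camera to cancel bias.

```bash
python3 - <<'E'
from h import *
import cv2
c=np.load('c6.npy',allow_pickle=True).item()
im=cv2.imread('pics/w6.png'); crop=im[55:135,305:395]
big=cv2.resize(crop,None,fx=6,fy=6,interpolation=cv2.INTER_CUBIC); 
hsv=cv2.cvtColor(im,cv2.COLOR_BGR2HSV)
b,g,r=[im[...,i].astype(int) for i in range(3)]
# hole: greenish
m=np.zeros(im.shape[:2],np.uint8); m[75:115,328:372]=(((g-r)>12)[75:115,328:372])*255
k,l,s,ce=cv2.connectedComponentsWithStats(m)
for i in range(1,k):
    if s[i][4]>60: print('hole',s[i],ce[i],wz(c,ce[i],.13),wz(c,ce[i],.122))
# outer ring: bright, low sat
m=np.zeros(im.shape[:2],np.uint8); m[58:132,308:390]=(((hsv[...,2]>195)&(hsv[...,1]<45))[58:132,308:390])*255
k,l,s,ce=cv2.connectedComponentsWithStats(m); i=1+np.argmax(s[1:,4]); print('ring',s[i],ce[i])
mm=(l==i).astype(np.uint8)*255
cs,_=cv2.findContours(mm,cv2.RETR_EXTERNAL,cv2.CHAIN_APPROX_NONE); p=max(cs,key=len)
(cx,cy),rr=cv2.minEnclosingCircle(p); print('enc',cx,cy,rr)
cv2.circle(big,(int((cx-305+.5)*6),int((cy-55+.5)*6)),3,(0,0,255),-1); cv2.imwrite('pics/w6c.png',np.hstack([big,cv2.cvtColor(cv2.resize(mm[55:135,305:395],None,fx=3,fy=3),cv2.COLOR_GRAY2BGR).repeat(2,0)]))
# held flange silhouette
s0=[.5817,.2003,.3]
for z in (.29,.2955): print('flange L/R',wz(c,(270,238),z),wz(c,(366,238),z),'front',wz(c,(318,201),z))
E
```

```text
hole [336  81  28  28 620] [349.25645161  94.36451613] [0.58407866 0.29096082 0.13      ] [0.58477634 0.29141304 0.122     ]
ring [ 318   58   72   74 3483] [352.98937697  89.43468274]
enc 359.0 94.5 47.24679183959961
flange L/R [0.55556326 0.19711384 0.29      ] [0.60505432 0.21406076 0.29      ] front [0.57339312 0.22572948 0.29      ]
flange L/R [0.55561073 0.19987274 0.2955    ] [0.60331024 0.21620619 0.2955    ] front [0.57279516 0.22745252 0.2955    ]
```

View pics/w6c.png

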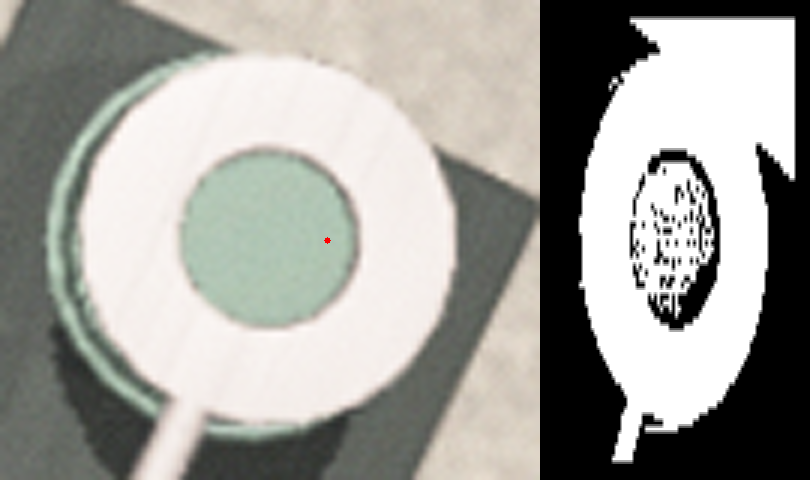

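Ring hole centre from the wrist is (0.584, 0.291), in agreement with the scene and top cameras. The held flange is centred on the TCP to about 1 mm.

Emit:
play_rows:
  motion:
    - [[6,0,15,0],[10,0,26,0],[9,0,26,0],[5,0,14,0],[1.3,0,4.3,0]]

```text
clock: 7.6
position: [0.5836, 0.2933, 0.3001]
orientation: [-0.697, -0.116, 0.116, 0.698]
contact_force: [-0.1, -0.4, -1.2]
opening: 0.023
```

Emit:
play_rows:
  motion:
    - [[0,0,0,0],[0,0,0,0]]

```text
clock: 7.8
position: [0.5843, 0.2908, 0.3003]
orientation: [0.698, 0.115, -0.115, -0.697]
contact_force: [0.3, -1.0, -1.8]
opening: 0.0231
```

```bash
python3 - <<'E'
from h import *
import cv2
im=grab_frame('scene'); cv2.imwrite('pics/s7.png',cv2.resize(im[50:250,300:500],None,fx=3,fy=3,interpolation=cv2.INTER_CUBIC))
im=grab_frame('top'); cv2.imwrite('pics/t7.png',cv2.resize(im[150:270,150:310],None,fx=4,fy=4,interpolation=cv2.INTER_CUBIC))
plan([.584,.291,.300],18.9,1)
E
```

```text
t 7.9 pos [0.5843 0.291  0.3004] psi 18.72 F [ 0.5  0.7 -0.9] open 0.0234 tilt [ 2.e-04 -1.e+00 -5.e-04]
[np.float64(-0.3), np.float64(0.4), np.float64(0.1), np.float64(-0.18)]
```

View pics/s7.png

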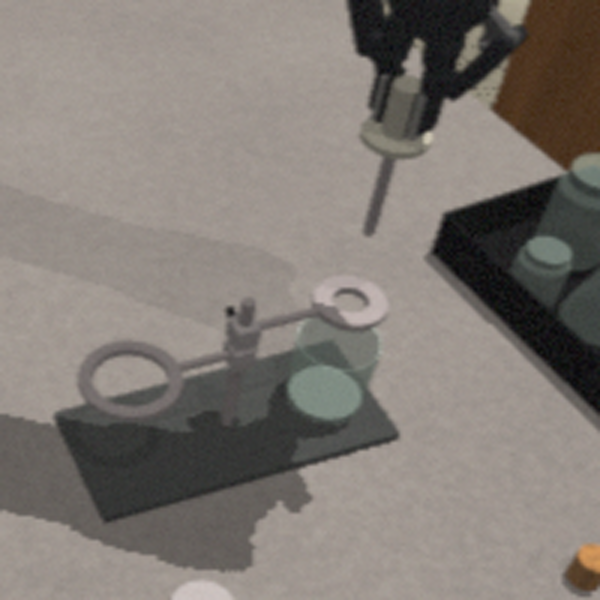

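The scene view shows the stem tip at about (423.5,128) in full-frame pixels, above the ring hole at (417,150). Checking that against the expected line.

```bash
python3 - <<'E'
from h import *
for z in (.2,.13): print(z,proj('scene',(.584,.291,z)))
print(proj('scene',(.587,.291,.2)),proj('scene',(.584,.294,.2)), 'tray pot etc')
E
```

```text
0.2 (np.float64(422.70900580517235), np.float64(128.1642558465212))
0.13 (np.float64(416.63908095086174), np.float64(149.8037258587302))
(np.float64(423.4350330804195), np.float64(128.8963680858301)) (np.float64(423.74084762212976), np.float64(127.83307340736374)) tray pot etc
```

Aligned. Lowering.

Emit:
play_rows:
  motion:
    - [[0,8,0,0],[0,16,0,0],[0,20,0,0],[0,16,0,0],[0,5,0,0]]

```text
clock: 8.4
position: [0.5834, 0.2913, 0.2332]
orientation: [0.698, 0.115, -0.116, -0.697]
contact_force: [0.5, 0.5, -0.8]
opening: 0.023
```

Emit:
play_rows:
  motion:
    - [[0,5,0,0],[0,5,0,0],[0,5,0,0],[0,5,0,0],[0,5,0,0]]

```text
clock: 8.9
position: [0.5839, 0.2923, 0.2101]
orientation: [-0.698, -0.116, 0.115, 0.698]
contact_force: [0.3, 0.3, -0.3]
opening: 0.0231
```

```bash
python3 - <<'E'
from h import *
import cv2
im=grab_frame('scene'); cv2.imwrite('pics/s8.png',cv2.resize(im[80:230,350:500],None,fx=4,fy=4,interpolation=cv2.INTER_CUBIC))
plan([.584,.291,.1405],18.9,5)
E
```

```text
t 8.95 pos [0.5837 0.2921 0.2092] psi 18.81 F [ 0.1 -0.1 -1.8] open 0.0231 tilt [-7.e-04 -1.e+00 -2.e-04]
[np.float64(-0.0), np.float64(13.7), np.float64(-0.2), np.float64(-0.02)]
[np.float64(-0.0), np.float64(13.7), np.float64(-0.2), np.float64(-0.02)]
[np.float64(-0.0), np.float64(13.7), np.float64(-0.2), np.float64(-0.02)]
[np.float64(-0.0), np.float64(13.7), np.float64(-0.2), np.float64(-0.02)]
[np.float64(-0.0), np.float64(13.7), np.float64(-0.2), np.float64(-0.02)]
```

View pics/s8.png

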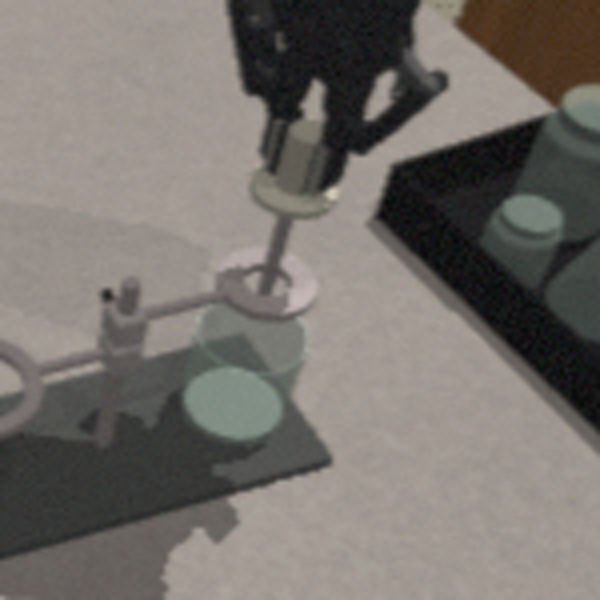

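The stem has entered the ring hole (crop 268,290) without contact. Continuing.

Emit:
play_rows:
  motion:
    - [[0,10,0,0],[0,14,0,0],[0,14,0,0],[0,12,0,0],[0,8,0,0]]

```text
clock: 9.45
position: [0.5835, 0.2921, 0.1506]
orientation: [0.698, 0.115, -0.116, -0.697]
contact_force: [0.0, -0.3, -0.4]
opening: 0.0234
```

Emit:
play_rows:
  motion:
    - [[0,3,0,0],[0,2,0,0],[0,1,0,0],[0,0,0,0],[0,0,0,0]]

```text
clock: 9.95
position: [0.584, 0.2924, 0.1467]
orientation: [-0.698, -0.116, 0.115, 0.698]
contact_force: [0.1, 0.0, -1.6]
opening: 0.023
```

```bash
python3 - <<'E'
from h import *
import cv2
im=grab_frame('scene'); cv2.imwrite('pics/s9.png',cv2.resize(im[80:230,350:500],None,fx=4,fy=4,interpolation=cv2.INTER_CUBIC))
plan([.584,.291,.1405],18.9,1)
E
```

```text
t 10.0 pos [0.584  0.2923 0.1466] psi 18.8 F [ 0.5 -0.5 -0.2] open 0.0231 tilt [ 5.e-04 -1.e+00  0.e+00]
[np.float64(-0.4), np.float64(6.1), np.float64(-1.2), np.float64(-0.1)]
```

View pics/s9.png

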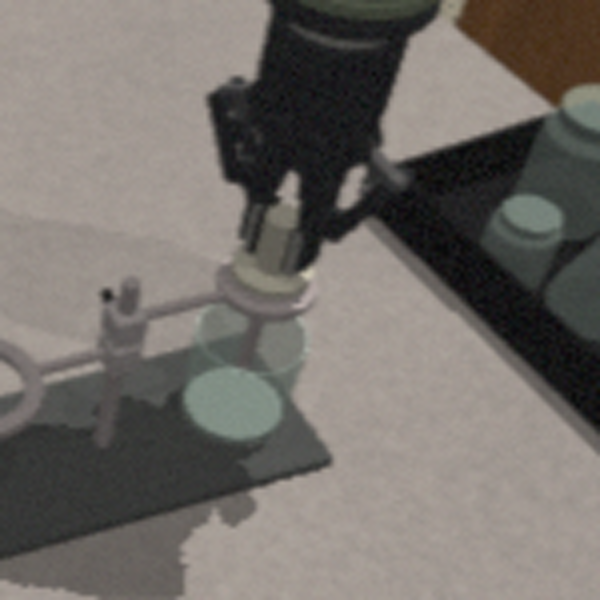

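The flange is just above the ring and there is no contact force yet. Creeping down until the force rises.

Emit:
play_rows:
  motion:
    - [[-0.4,2,-0.6,0],[0,1.5,-0.5,0],[0,1,0,0],[0,0,0,0]]

```text
clock: 10.4
position: [0.5838, 0.291, 0.1416]
orientation: [0.698, 0.115, -0.116, -0.698]
contact_force: [0.0, 0.9, -0.4]
opening: 0.0231
```

Emit:
play_rows:
  motion:
    - [[0,0.7,0,0],[0,0.5,0,0],[0,0,0,0]]

```text
clock: 10.7
position: [0.5839, 0.2911, 0.1406]
orientation: [-0.698, -0.116, 0.116, 0.698]
contact_force: [0.0, 0.0, -0.7]
opening: 0.0231
```

Emit:
play_rows:
  motion:
    - [[0,0.5,0,0],[0,0.3,0,0],[0,0,0,0]]

```text
clock: 11.0
position: [0.5839, 0.2911, 0.1405]
orientation: [0.698, 0.116, -0.115, -0.698]
contact_force: [-4.4, -2.6, 10.2]
opening: 0.0231
```

Emit:
play_rows:
  motion:
    - [[0,0.4,0,0],[0,0,0,0],[0,0,0,0]]

```text
clock: 11.3
position: [0.5839, 0.2911, 0.1405]
orientation: [0.698, 0.116, -0.115, -0.698]
contact_force: [-5.0, -3.3, 16.1]
opening: 0.023
```

The force is 10–16 N and z has stopped at 0.1405, so the flange is seated. I'll relax slightly and release.

Emit:
play_rows:
  motion:
    - [[0,-0.6,0,0],[0,0,0,0],[0,0,0,0]]
  squeeze: 20

```text
clock: 11.6
position: [0.5839, 0.2912, 0.1405]
orientation: [0.698, 0.116, -0.115, -0.698]
contact_force: [-3.8, -2.2, 8.9]
opening: 0.0228
```

Emit:
play_rows:
  motion:
    - [[0,0,0,0],[0,0,0,0],[0,0,0,0],[0,0,0,0],[0,0,0,0]]
  gripper: -0.3

```text
clock: 12.1
position: [0.5839, 0.2911, 0.1399]
orientation: [0.698, 0.115, -0.116, -0.698]
contact_force: [0.4, -0.2, -0.3]
opening: 0.0559
```

```bash
python3 - <<'E'
from h import *
import cv2
im=grab_frame('scene'); cv2.imwrite('pics/s10.png',cv2.resize(im[80:230,350:500],None,fx=4,fy=4,interpolation=cv2.INTER_CUBIC))
im=grab_frame('wrist'); cv2.imwrite('pics/w10.png',im)
plan([.584,.291,.1405],18.9,1)
E
```

```text
t 12.2 pos [0.5839 0.2911 0.14  ] psi 18.8 F [ 1.  -0.2  0.6] open 0.0554 tilt [-0. -1.  0.]
[np.float64(0.1), np.float64(-0.5), np.float64(-0.1), np.float64(-0.1)]
```

View pics/s10.png

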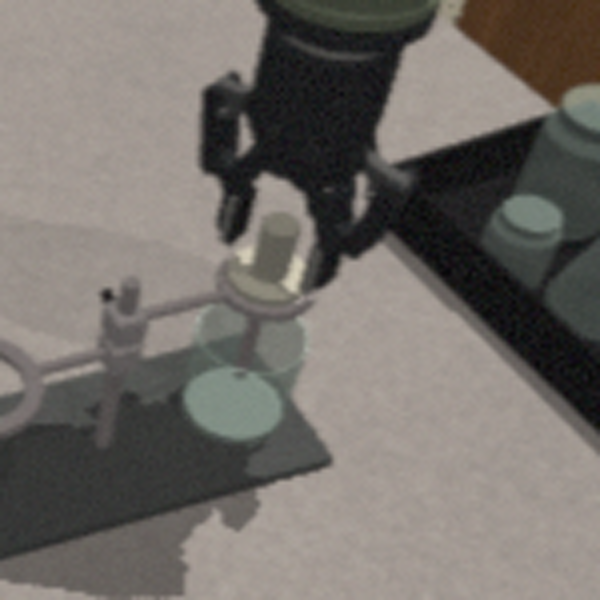

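View pics/w10.png

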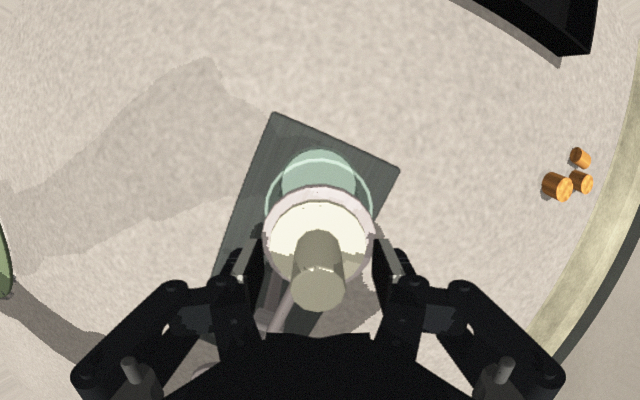

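The thermometer stands freely on the ring (flange at wrist 318,240), and the fingers are clear on both sides. Retreating straight up.

Emit:
play_rows:
  motion:
    - [[0,-5,0,0],[0,-12,0,0],[0,-20,0,0],[0,-30,0,0],[0,-30,0,0]]

```text
clock: 12.7
position: [0.5837, 0.2912, 0.239]
orientation: [-0.697, -0.116, 0.116, 0.698]
contact_force: [0.7, -0.3, -0.1]
opening: 0.0552
```

Emit:
play_rows:
  motion:
    - [[0,-30,0,0],[0,-20,0,0],[0,-10,0,0],[0,0,0,0],[0,0,0,0]]

```text
clock: 13.2
position: [0.5836, 0.2909, 0.2963]
orientation: [0.698, 0.115, -0.116, -0.697]
contact_force: [-0.6, -0.4, -0.4]
opening: 0.0555
```

Emit:
play_rows:
  motion:
    - [[0,0,-25,0],[0,0,-40,0],[0,0,-40,0],[0,0,-25,0],[0,0,0,0]]

```text
clock: 13.7
position: [0.6268, 0.1634, 0.2953]
orientation: [0.699, 0.113, -0.114, -0.697]
contact_force: [0.3, -0.2, -0.4]
opening: 0.0555
```

```bash
python3 - <<'E'
from h import *
import cv2
im=grab_frame('scene'); cv2.imwrite('pics/s11.png',im); cv2.imwrite('pics/s11c.png',cv2.resize(im[80:230,350:500],None,fx=4,fy=4,interpolation=cv2.INTER_CUBIC))
im=grab_frame('wrist'); cv2.imwrite('pics/w11.png',im)
plan([.584,.291,.1405],18.9,1)
E
```

```text
t 13.8 pos [0.6255 0.1678 0.2959] psi 18.77 F [0.  0.8 0.2] open 0.0556 tilt [-1.6e-03 -1.0e+00  5.0e-04]
[np.float64(0.4), np.float64(155.4), np.float64(130.0), np.float64(-0.13)]
```

View pics/s11.png

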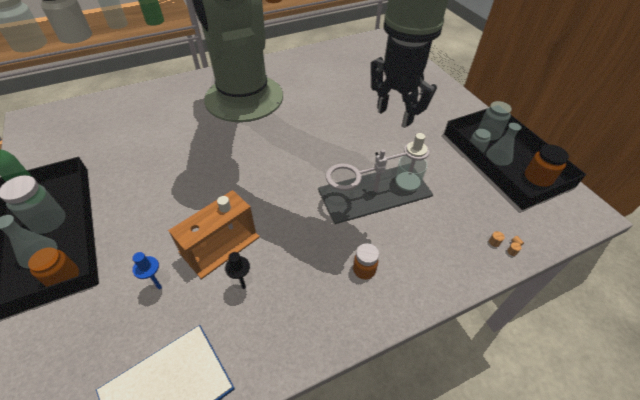

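View pics/s11c.png

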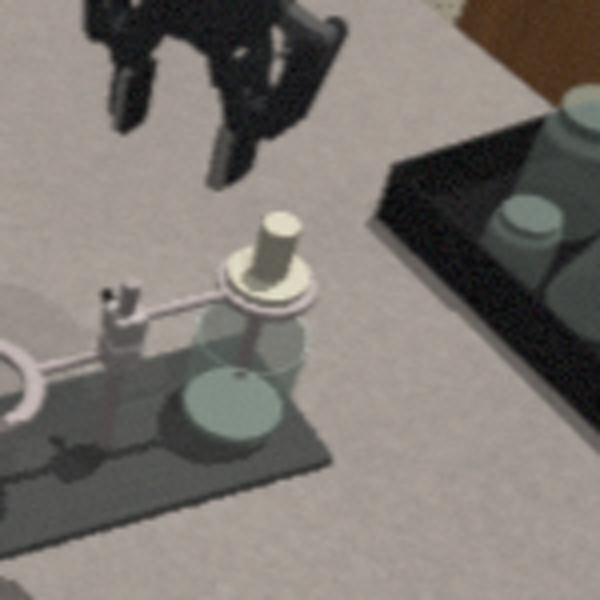

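View pics/w11.png

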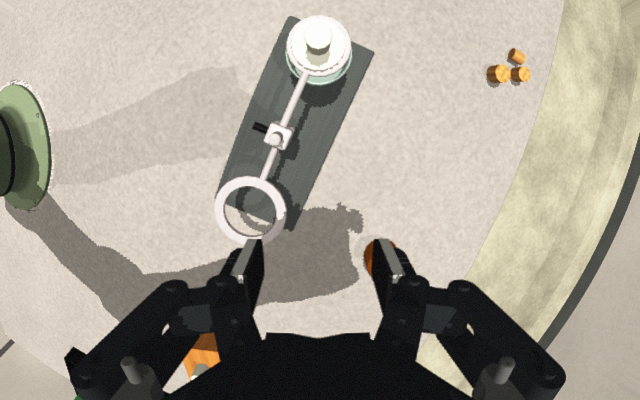

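The thermometer hangs upright, with its flange flat and centred on the small ring (scene 416,150) and its stem in the beaker. The jar (366,261) and the stirrer (223,205) have not moved, and the robot is clear.

Emit:
play_rows:
  motion:
    - [[0,0,0,0],[0,0,0,0],[0,0,0,0]]

```text
clock: 14.1
position: [0.6255, 0.1689, 0.2969]
orientation: [-0.697, -0.116, 0.116, 0.698]
contact_force: [-0.3, -0.2, -0.2]
opening: 0.0554
```

```bash
python3 -c "
from h import *
print(np.abs(robot.read_state()['joint_vel']).max()); print(robot.close_job())"
```

```text
0.003466928003277033
the job is handed in; nothing more can be done
None
```

The thermometer now hangs upright by its flange on the small ring, with its stem in the beaker. I gripped the white flanged rod across the row of holes and lifted it out of the rack. I lowered it through the ring until the flange seated (force rose to 10–16 N, z stopped at 0.1405 m), released it, backed away and handed the job in at 14.1 s.

- **Placement:** after release, the scene and wrist pictures show the flange flat and centred on the ring, with the stem in the beaker.
- **Other objects:** the stirrer and the jar show at the same spots as at the start, and the blue and black look-alikes also look unmoved.
- **Robot:** it was standing still with near-zero contact force when I handed in.
- **Failed or disagreeing checks:** none failed. The three cameras disagreed by up to about 3 mm on the ring centre, well within the 10 mm of play around the stem.

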